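# Count along to the third gap of the cup rack and push the tub in

## Task

Starting at the rack's left end as the robot sees it, rest a closed fingertip on top of the back rail behind the first gap and run it along the rail without lifting, counting the gaps, and stop at the third. Then push the lidded white tub that stands in front of the rack across the counter into that third gap, gently and upright, until it is fully home against the back, and draw the hand clear. Push it only, never pick it up, and leave everything else where it is.

Things in the scene. Friction and masses are not known exactly. Their poses are not given: they have to be found in the camera images.
- rack: divider rack, fixed: 7 upright dark steel wire hoops (6 mm wire, 60 mm high, 82 mm pitch) in a row leave SIX gaps, 76 mm clear, open towards the robot; a round back rail ties them. Origin on the counter, mid-row; x from mouths to back, y along the row to the robot's left, up to 0.1 rad askew. Hoop fronts at x -55 mm, rail axis x +45. Gaps 1..6 from the left at y +205, +123, +41, -41, -123, -205 mm
- gap3_home (a point): on the counter in the third gap from the robot's left: where the middle of the tub's underside is when it stands fully home against the thin stop rod across the back (front face 34 mm behind this point, 25 mm up). 59 mm behind the line of the hoops' front legs; axes as the rack's. The counter is the gaps' floor, no sill; only each hoop's 6 mm bottom wire lies on it between gaps
- tub: the tub to push: round, straight-sided white plastic tub with a closed white lid, 68 mm diameter, 50 mm high, 0.13 to 0.25 kg, loose on the counter in front of the rack, on the robot's side; the only tub outside the rack. Origin: centre of its underside, z along its axis. It slides with ordinary friction and stays where it is left
- rail_gap1: the part of the back rail behind the first gap from the robot's left: the middle 40 mm of it. Its origin lies on the counter at the rack's x = 0 in mid-gap; the rail's top here is at x = +45 mm, z = +66 mm from it. Axes as the rack's.
- rail_gap2: the part of the back rail behind the second gap from the robot's left: the middle 40 mm of it. Its origin lies on the counter at the rack's x = 0 in mid-gap; the rail's top here is at x = +45 mm, z = +66 mm from it. Axes as the rack's.
- rail_gap3: the part of the back rail behind the third gap from the robot's left: the middle 40 mm of it. Its origin lies on the counter at the rack's x = 0 in mid-gap; the rail's top here is at x = +45 mm, z = +66 mm from it. Axes as the rack's.
- rail_gap4: the part of the back rail behind the fourth gap from the robot's left: the middle 40 mm of it. Touching it means the count has gone too far. Its origin lies on the counter at the rack's x = 0 in mid-gap; the rail's top here is at x = +45 mm, z = +66 mm from it. Axes as the rack's.
- rail_div1: the 18 mm of the back rail over the divider between the first and second gaps, flush with the rest of the rail. Origin on the counter at the rack's x = 0 under that divider; the rail's top is at x = +45 mm, z = +66 mm from it. Axes as the rack's.
- rail_div2: the 18 mm of the back rail over the divider between the second and third gaps, flush with the rest of the rail. Origin on the counter at the rack's x = 0 under that divider; the rail's top is at x = +45 mm, z = +66 mm from it. Axes as the rack's.
- rail1 (a point): top of the back rail at the middle of gap 1 from the robot's left (a 12 mm round steel rod, top 66 mm above the counter, rigid, smooth from end to end; nothing else of the rack is as high)
- rail2 (a point): top of the back rail at the middle of gap 2 from the robot's left (a 12 mm round steel rod, top 66 mm above the counter, rigid, smooth from end to end; nothing else of the rack is as high)
- rail3 (a point): top of the back rail at the middle of gap 3 from the robot's left (a 12 mm round steel rod, top 66 mm above the counter, rigid, smooth from end to end; nothing else of the rack is as high)
- tub_b: bystander: an identical lidded tub standing in the rack (in gap 2, 4 or 5); origin centre of underside
- tub_c: bystander: another identical lidded tub standing in the rack (in gap 2, 4 or 5); origin centre of underside
- steel_cup: bystander: open stainless cup, 66 mm across, 46 mm high, in the rack (in gap 2, 4 or 5); origin centre of underside
- shaker: bystander: aluminium dredge shaker with a side handle, 70 mm across, 104 mm high, on the counter off one end of the rack; origin centre of underside
- squeeze_bottle: bystander: clear squeeze bottle, 58 mm across, 155 mm high, on the counter off the other end of the rack; origin centre of underside
- apple: bystander: red apple, 76 mm across, 67 mm high, on the counter on the robot's left; origin at its underside
- spoodle: bystander: blue portion spoon lying on the counter near the robot, bowl 76 mm across and 28 mm high at its origin, handle 230 mm along its -x
Things that resemble listed ones, but are neither listed nor needed, are in the scene too. What is shaped like the tub but purple or turquoise is not meant.

How it is judged:
By the outcome, as a careful person would: the job done as asked, in the order asked, and still so for the second after the job is handed in, with the robot touching nothing.
It also fails if it takes over 61 s, if anything falls off the work surface, if the arm or the gripper's body presses on something with over 40 N, if the wrist force passes 120 N, or if a joint passes its speed limit or range.

## Robot

A 6-joint arm with a two-finger parallel gripper is mounted at the origin on the work surface. World frame = base frame: x ahead of the robot, y to its left, z up, the work surface at z = 0. Lengths are in mm, angles in rad, forces in N, time in s.
With the tool pointing down it reaches from about 400 to 825 mm from the base axis. Payload 7 kg.
Tool frame: the origin (TCP) lies at the very end of the fingers, on their centre line; the grasp point (between the pads) lies 19 mm behind it; z points along the fingers, y is the line along which they close (so a half turn about z gives the same grasp; the last joint's range is limited). The gripper opens to 85 mm and grips with 20 to 120 N. Pads are 22 mm wide; open, the fingers measure 114 mm over their backs; the gripper's body (76 mm by 85 mm) begins 54 mm behind the grasp point. The pads swing forward as they close: fully open they stand 13 mm farther back than shut.
Start: joints at [-0.93, 0.359, 0.012, 0, -1.224, -0.288], TCP at [233.203, -633.413, 231.302] pointing down, gripper open.
Joint ranges: [-3.07, 3.07], [-1.43, 2.12], [-1.02, 1.25], [-3.03, 1.67], [-3.05, -0], [-3.03, 3.03]. Speed limits (rad/s): [2.39, 2.39, 3.01, 3.14, 3.14, 3.14].

## Interface

Orientations are given as a unit quaternion [x, y, z, w].
In Python, from station import manip gives the robot as it stands. The module is installed in compiled form; this text tells all that it offers.
- The arm moves only by the shell command python3 -m crank 'ROWS' [OPENING] [FORCE]. ROWS is JSON, a list that holds one entry, the list of rows, each a list of 6 numbers: the shift along the tool's x, y, z in units of 0.12 m (1.0 is 0.12 m), then the turn, a rotation vector about the tool's x, y, z in units of 360 degrees (1.0 is 360 degrees). In form: [[[dx, dy, dz, wx, wy, wz], ...]]. A call has 1 to 8 rows; each row is the pose to reach, as a shift and turn from the pose commanded when the call began, along the tool's axes at that moment, turning the shorter way round; what a row does not reach only later rows make up. A row lasts 1/8 s, in which the tool goes at most 62.5 mm and 10.7 degrees, less where a joint would pass 70% of its speed; a pose out of reach is approached as far as the arm can. A call with a number of a shift or a turn outside -1 to 1 is refused whole. A call with a gripper value outside its range is refused whole. OPENING is the closure, from 0 (fully open) to 1 (shut), set as the call begins (- or left out, the last holds). The fingers move at their own pace and stop on an object; FORCE is the grip in N (left out, the last holds). Time passes only in rows, so rows that repeat a pose let the fingers close. It gives the time, the measured TCP pose, the force, the opening and the grip force at its end, in the units of the state.
- manip.get_state(): the state, without advancing time (a new reading comes with each control period).
- manip.capture(name): name is "scene" or "top"; returns a dict with "image" (384x512x3 uint8, blue, green, red), "range_z" (384x512 float32, mm along the optical axis (not along the pixel's ray), 0 where there is no reading), "fx", "fy", "cx", "cy" (pixels), "position" and "rotation" of the camera in the world. Camera axes: x right, y up, looking along -z (the intrinsics and any distortion apply to the point x, -y, -z); pixel columns grow to the right and rows downward; lengths in mm; the calibration is good to about 2 mm. A picture is of the moment at which its call begins.
- manip.sign_off(): hands the job in; it is judged then, once.
Trained networks look in the newest picture that a camera, given by its name, has taken for a name from the list of things; names that differ only in an ending like _2 or _b are one class to them, and where a whole thing is asked for, a point or a joint stands for the part that bears it (a point fixed in the world has none). Each returns a list of dicts, best first, with "confidence" (0 to 1); they miss things now and then, are a little off and sometimes report something else, mostly with a low value. They report only what shows in the picture. A call takes as long as a camera call. They do not tell look-alikes from the thing itself.
- manip.find_in(camera, target): "location" ([column, row] in pixels, amid what is visible of it).
- manip.mark_of(camera, target): "location" ([column, row] in pixels: a listed point, or the origin of a listed thing).
The state is a dict: "time": time; "qpos": joint angles; "qd": joint speeds; "joint_efforts": joint torques, N m; "tcp_pos": TCP position; "orientation": TCP orientation; "force": force on the tool from outside, world axes, zero at the start; "ft_torque": the same for the moment, N m; "finger_gap": finger opening in mm; "gripper_force": force on a finger pad.
Only numpy, scipy, OpenCV 4.12 (cv2) and the standard library are available. Lean on these libraries where they do the work, as an engineer would, in place of code of your own. Each camera call takes 0.05 s, during which the arm holds its last target. There are 200 camera calls.

## Working session

There is one attempt and no reset: what is moved stays moved. The work goes in short steps, Python scripts to look and compute and a shell command to move; the robot and the scene stay as the last step left them, time stands still between calls to the robot, and variables do not carry over. Pictures are saved under pics/ and viewed, at most 10 in all, crops included, and the job is handed in when it is done.

```bash
mkdir -p pics
cat > h.py <<'E'
import numpy as np, cv2
from station import manip
from scipy.spatial.transform import Rotation as R
def rot(c):
    r=np.array(c["rotation"],float)
    return r if r.shape==(3,3) else R.from_quat(r).as_matrix()
def pix(c,u,v,z=None):
    d=np.array([(u-c["cx"])/c["fx"],-(v-c["cy"])/c["fy"],-1.0])
    p=np.array(c["position"],float); w=rot(c)@d
    if z is None:
        return p+w*float(c["range_z"][int(round(v)),int(round(u))])
    return p+w*(z-p[2])/w[2]
def proj(c,P):
    q=rot(c).T@(np.array(P,float)-np.array(c["position"],float))
    return c["cx"]+c["fx"]*q[0]/-q[2], c["cy"]-c["fy"]*q[1]/-q[2]
E
python3 - <<'E'
from h import *
print(manip.get_state())
for n in("scene","top"):
    c=manip.capture(n); cv2.imwrite(f"pics/{n}0.png",c["image"])
    print(n,{k:(v if k not in("image","range_z") else None) for k,v in c.items()})
    for t,z in (("rack",0),("tub",0),("gap3_home",0),("rail1",66),("rail2",66),("rail3",66),("tub_b",0),("steel_cup",0),("apple",0),("shaker",0),("squeeze_bottle",0),("spoodle",0)):
        for m in manip.mark_of(n,t)[:5]:
            print(t,np.round(m["location"],1),round(m["confidence"],2),np.round(pix(c,*m["location"],z),0))
E
```

```text
{'time': 0.0, 'qpos': array([-9.29888605e-01,  3.59425426e-01,  1.10817129e-02, -3.36997144e-04,
       -1.22413271e+00, -2.88123549e-01]), 'qd': array([-0.00027121, -0.00048273,  0.00148957, -0.00171269, -0.00185524,
       -0.00044921]), 'joint_efforts': array([ 2.05790282e-03, -5.83320808e+01,  2.93418896e+01,  6.93623766e+00,
       -5.88884664e-03, -5.41221521e-07]), 'tcp_pos': array([ 233.04064773, -632.98452742,  230.35109229]), 'orientation': array([-1.75422236e-01,  9.84492919e-01,  8.22009550e-04, -2.34693660e-04]), 'force': array([-0.15547361, -0.15476837,  0.20558888]), 'ft_torque': array([ 0.00038301,  0.00190381, -0.0144917 ]), 'gripper_force': 0.0, 'finger_gap': 85.41652850062609}
scene {'image': None, 'range_z': None, 'fx': 383.69567300895653, 'fy': 383.69567300895653, 'cx': 246.63694707687435, 'cy': 195.73501298665883, 'position': array([1079.059161  ,  679.89580659,  845.44589454]), 'rotation': array([0.15054359, 0.38836437, 0.85706361, 0.3032354 ])}
rack [202.4 209. ] 0.61 [ 594. -101.    0.]
rack [195.3 207.5] 0.34 [ 608. -121.   -0.]
tub [276.6 206.4] 0.95 [397. 
[... 1956 characters left out ...]
l2 [276.5 208.9] 0.38 [467. -84.  66.]
rail3 [266.  139.1] 0.65 [648. -57.  66.]
rail3 [231.6 137.2] 0.63 [652.  32.  66.]
rail3 [201.  135.9] 0.43 [654. 110.  66.]
rail3 [276.5 208.9] 0.38 [467. -84.  66.]
tub_b [287.9 161.9] 0.87 [ 600. -122.    0.]
tub_b [341.7 226.2] 0.84 [ 424. -268.    0.]
tub_b [204.3 209.9] 0.81 [467. 105.   0.]
tub_b [227.8 235.4] 0.72 [398.  41.   0.]
tub_b [232.9 160.4] 0.7 [603.  29.   0.]
steel_cup [321.2 164.4] 0.93 [ 594. -214.    0.]
apple [132.1 241.4] 0.77 [382. 296.   0.]
shaker [150.4 186.3] 0.85 [530. 252.   0.]
squeeze_bottle [389.7 183.2] 0.96 [ 543. -404.    0.]
spoodle [301.6 255.1] 0.72 [ 346. -158.    0.]
spoodle [263.6 159.4] 0.25 [606. -55.   0.]
```

Run:
```python
import cv2
im=cv2.imread("pics/top0.png"); cv2.imwrite("pics/topc.png",cv2.resize(im[110:280,110:410],None,fx=2.6,fy=2.6,interpolation=cv2.INTER_CUBIC))
im=cv2.imread("pics/scene0.png"); cv2.imwrite("pics/scenec.png",cv2.resize(im[120:300,140:380],None,fx=3.2,fy=3.2,interpolation=cv2.INTER_CUBIC))
```

```text
(no output)
```

View pics/topc.png

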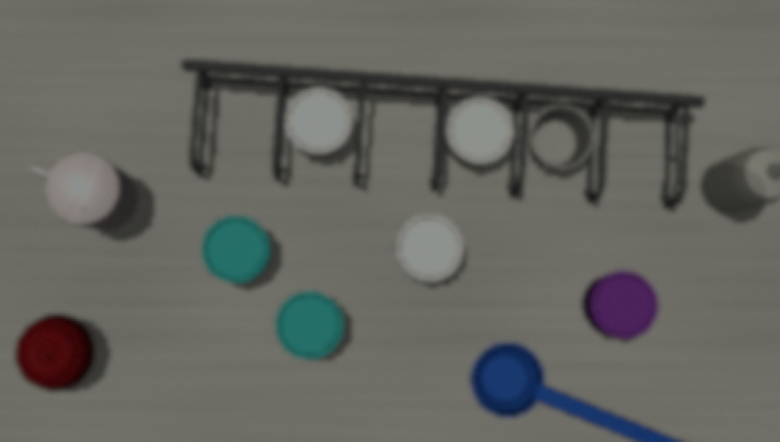

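View pics/scenec.png

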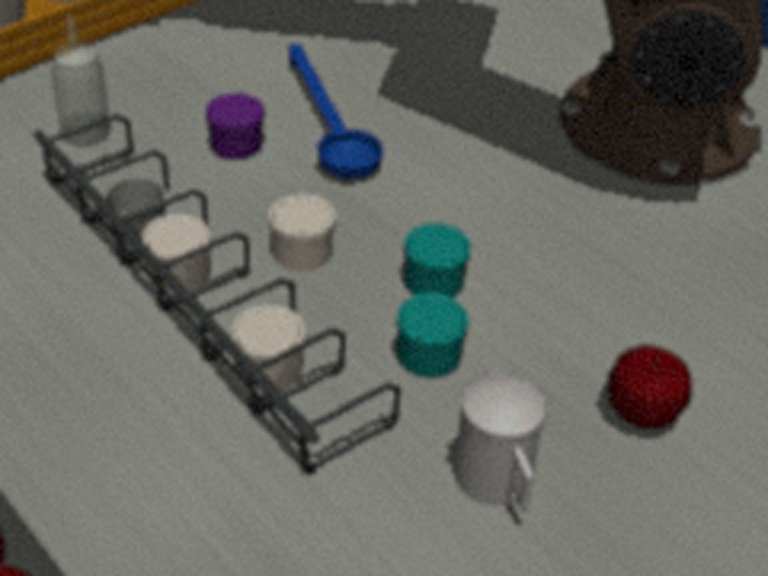

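The wanted tub is the white one at top-image pixel (275,205). Things that could be taken for it:
- white tubs in the rack at (233,157) in gap 2 and (295,160) in gap 4
- turquoise tubs at (201,206) and (229,235)
- the purple tub at (349,227)
- the cup at (326,163) in gap 5

Gaps 1, 3 and 6 are empty. Next I fit the rack pose and the tub.

```bash
cat > fit.py <<'E'
from h import *
from scipy.optimize import minimize
def tub(c,u0=275,v0=205,r=22):
    z=c["range_z"]; out=[]
    g=c["image"].min(2).astype(float)
    for v in range(v0-r,v0+r):
        for u in range(u0-r,u0+r):
            if z[v,u]>0:
                p=pix(c,u,v)
                if 42<p[2]<60 and g[v,u]>100: out.append(p)
    out=np.array(out); 
    xy=out[:,:2].astype(np.float32); (ex,ey),er=cv2.minEnclosingCircle(xy)
    return out.mean(0),len(out),(ex,ey,er)
def model():
    P=[[45,y,60] for y in np.linspace(-250,250,120)]
    for k in range(7):
        y=246-82*k
        P+=[[x,y,57] for x in np.linspace(-45,40,20)]+[[-52,y,z] for z in np.linspace(8,50,8)]
    return np.array(P)
def tf(q,P):
    a=q[2]; return np.c_[q[0]+P[:,0]*np.cos(a)-P[:,1]*np.sin(a), q[1]+P[:,0]*np.sin(a)+P[:,1]*np.cos(a),P[:,2]]
if __name__=="__main__":
    cs=[manip.capture(n) for n in("scene","top")]
    M=model(); D=[]
    for c in cs:
        g=cv2.cvtColor(c["image"],cv2.COLOR_BGR2GRAY).astype(np.float32)
        D.append([cv2.GaussianBlur(np.clip(110-g,0,60),(0,0),s) for s in (3,1.2)])
    def cost(q,l,use=(0,1)):
        W=tf(q,M); t=0
        for i in use:
            uv=np.array([proj(cs[i],p) for p in W],np.float32)
            t-=cv2.remap(D[i][l],uv[None,:,0].copy(),uv[None,:,1].copy(),cv2.INTER_LINEAR).mean()
        return t
    for use in((0,1),(0,),(1,)):
        q=np.array([600,-103,-0.06])
        for l in(0,1):
            q=minimize(cost,q,args=(l,use),method="Nelder-Mead",options=dict(initial_simplex=q+np.array([[0,0,0],[12,0,0],[0,15,0],[0,0,.04]]),maxiter=150)).x
        print(use,np.round(q,3),cost(q,1,use))
        if use==(0,1):Q=q
    ks=[("rail%d"%(i+1),[45,205-82*i,66]) for i in range(3)]+[("home",[4,41,0]),("mouth",[-55,41,0])]
    for n,p in ks: print(n,np.round(tf(Q,np.array([p]))[0],1))
    print("tub",tub(cs[1]))
    for i,c in enumerate(cs):
        im=cv2.resize(c["image"],None,fx=3,fy=3,interpolation=cv2.INTER_CUBIC)
        for p in tf(Q,M): cv2.circle(im,tuple(int(3*a+1) for a in proj(c,p)),1,(0,255,255),-1)
        cv2.imwrite(f"pics/fit{i}.png",im[330:660,480:1200] if i else im[400:900,420:960])
E
python3 fit.py
```

```text
(0, 1) [ 5.99065e+02 -9.27800e+01 -6.20000e-02] -87.015045
(0,) [ 6.02267e+02 -9.08280e+01 -6.20000e-02] -38.719692
(1,) [ 5.9685e+02 -9.3397e+01 -6.2000e-02] -51.05696
rail1 [656.8 109.   66. ]
rail2 [651.6  27.2  66. ]
rail3 [646.5 -54.7  66. ]
home [605.6 -52.1   0. ]
mouth [546.7 -48.4   0. ]
tub (array([478.00351225, -80.39704902,  47.70467797]), 527, (478.0747985839844, -80.38618469238281, 33.885101318359375))
```

View pics/fit1.png

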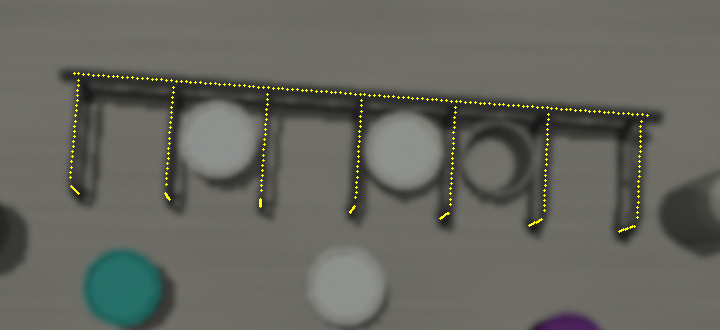

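```bash
cat > to.py <<'E'
# to.py x y z [yaw a of rack] : shift/turn from the present pose in move units
import sys
from h import *
s=manip.get_state(); R0=R.from_quat(s["orientation"]); p=np.array(s["tcp_pos"])
x,y,z=map(float,sys.argv[1:4]); a=float(sys.argv[4]) if len(sys.argv)>4 else -.062
T=R.from_matrix(np.array([[-np.cos(a),-np.sin(a),0],[-np.sin(a),np.cos(a),0],[0,0,-1]]).T.T)
T=R.from_matrix(np.c_[[-np.cos(a),-np.sin(a),0],[-np.sin(a),np.cos(a),0],[0,0,-1]])
print("t",s["time"],"tcp",p.round(1),"F",s["force"].round(2),"gap",round(s["finger_gap"],1))
print("shift",(R0.inv().apply(np.array([x,y,z])-p)/120).round(4),"turn",((R0.inv()*T).as_rotvec()/(2*np.pi)).round(4))
E
for i in 1; do
python3 -m crank '[[[-0.45,0.38,0,0,0,0],[-0.9,0.76,0,0,0,0],[-0.9,0.76,0,0,0,0]]]' 1 20
python3 -m crank '[[[-0.45,0.38,0,0,0,0],[-0.9,0.76,0,0,0,0],[-0.9,0.76,0,0,0,0]]]'
python3 -m crank '[[[-0.45,0.38,0,0,0,0],[-0.9,0.76,0,0,0,0],[-0.9,0.76,0,0,0,0]]]'
python3 -m crank '[[[-0.45,0.38,0,0,0,0],[-0.9,0.76,0,0,0,0],[-0.9,0.76,0,0,0,0]]]'
python3 -m crank '[[[-0.45,0.38,0,0,0,0],[-0.9,0.76,0,0,0,0],[-0.9,0.76,0,0,0,0]]]'
done; python3 to.py 656.8 109 120
```

```text
time: 1.78
tcp_pos: [304.3, -508.2, 231.9]
orientation: [-0.177, 0.984, -0.0, 0.0]
force: [1.0, 0.5, 0.6]
finger_gap: 32.3
gripper_force: 0.0
time: 2.15
tcp_pos: [374.2, -385.6, 231.8]
orientation: [-0.177, 0.984, -0.0, 0.0]
force: [0.7, -1.8, 0.2]
finger_gap: -0.2
gripper_force: 0.0
time: 2.52
tcp_pos: [444.1, -263.0, 231.6]
orientation: [-0.177, 0.984, -0.0, 0.0]
force: [-0.1, -0.6, 0.5]
finger_gap: -0.2
gripper_force: 0.0
time: 2.9
tcp_pos: [514.0, -140.3, 231.2]
orientation: [-0.176, 0.984, -0.0, 0.0]
force: [0.3, 0.0, 0.2]
finger_gap: -0.1
gripper_force: 0.0
time: 3.28
tcp_pos: [583.8, -17.5, 230.8]
orientation: [-0.176, 0.984, -0.0, -0.0]
force: [0.2, -0.4, -0.3]
finger_gap: -0.2
gripper_force: 0.0
t 3.275 tcp [583.8 -17.5 230.8] F [ 0.2  -0.4  -0.25] gap -0.2
shift [-0.9368  0.7781  0.9225] turn [-0.     -0.0001  0.0662]
```

```bash
python3 -m crank '[[[-0.3,0.26,0.1,0,0,0.022],[-0.62,0.52,0.4,0,0,0.044],[-0.937,0.778,0.92,0,0,0.066],[-0.937,0.778,0.92,0,0,0.066],[-0.937,0.778,0.92,0,0,0.066],[-0.937,0.778,0.92,0,0,0.066]]]'
python3 to.py 656.8 109 90
python3 - <<'E'
from h import *
c=manip.capture("scene"); cv2.imwrite("pics/s1.png",cv2.resize(c["image"][150:310,140:340],None,fx=3.8,fy=3.7,interpolation=cv2.INTER_CUBIC))
c=manip.capture("top"); cv2.imwrite("pics/t1.png",cv2.resize(c["image"][90:230,150:400],None,fx=3.2,fy=3.2,interpolation=cv2.INTER_CUBIC))
E
```

```text
time: 4.03
tcp_pos: [656.3, 106.3, 122.7]
orientation: [0.031, 1.0, 0.0, 0.001]
force: [1.2, 0.1, 0.6]
finger_gap: -0.1
gripper_force: 0.0
t 4.025 tcp [656.3 106.3 122.7] F [1.17 0.06 0.63] gap -0.1
shift [-0.0025  0.0225  0.2726] turn [0.0001 0.0003 0.    ]
```

View pics/s1.png

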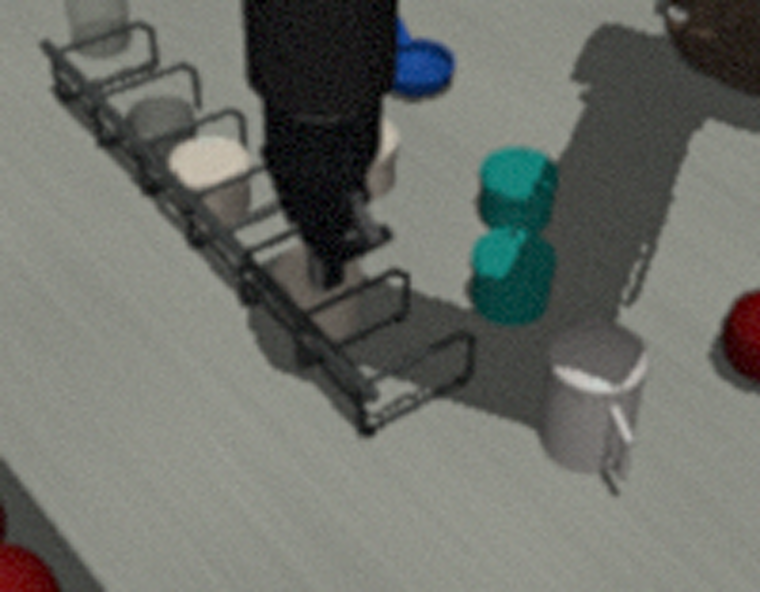

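The closed tip hangs over the rail behind gap 1, at about crop (325,285) and 57 mm up. I'll go down in small steps and watch the force.

```bash
python3 -m crank '[[[0,0.02,0.2,0,0,0],[0,0.02,0.38,0,0,0],[0,0.02,0.38,0,0,0],[0,0.02,0.38,0,0,0]]]'
python3 -m crank '[[[0,0,0.04,0,0,0],[0,0,0.07,0,0,0],[0,0,0.07,0,0,0]]]'
python3 to.py 656.8 109 67
```

```text
time: 4.62
tcp_pos: [656.6, 109.8, 77.1]
orientation: [0.031, 1.0, 0.0, 0.001]
force: [-0.4, -0.7, -0.4]
finger_gap: -0.0
gripper_force: 0.0
time: 5.0
tcp_pos: [655.6, 109.9, 66.7]
orientation: [0.031, 1.0, -0.0, -0.0]
force: [0.1, -0.8, 0.0]
finger_gap: -0.1
gripper_force: 0.0
t 5.0 tcp [655.6 109.9  66.7] F [ 0.12 -0.76  0.02] gap -0.1
shift [-0.0106 -0.0068 -0.0029] turn [-0.     -0.0001  0.    ]
```

View pics/t1.png

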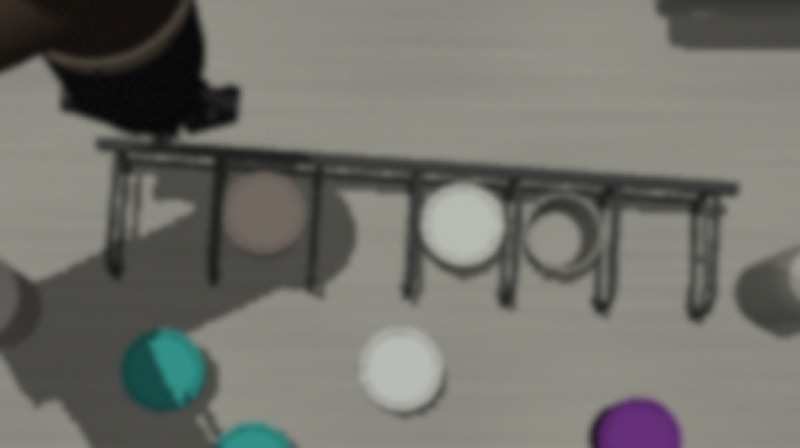

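The top view shows the tip behind gap 1, at about (165,135) in the crop, between the first two hoops.

```bash
python3 -m crank '[[[0,0,0.008,0,0,0],[0,0,0.008,0,0,0]]]'|grep -E "pos|^force"
python3 -m crank '[[[0,0,0.008,0,0,0],[0,0,0.008,0,0,0]]]'|grep -E "pos|^force"
python3 to.py 651.6 27.2 65
```

```text
tcp_pos: [655.9, 110.0, 66.1]
force: [-0.0, 0.4, 1.5]
tcp_pos: [656.0, 110.0, 66.0]
force: [-3.3, -0.1, 7.7]
t 5.5 tcp [656. 110.  66.] F [-3.3  -0.1   7.75] gap -0.1
shift [-0.0061 -0.6907  0.0079] turn [0.     0.0001 0.0001]
```

```bash
python3 -m crank '[[[0,-0.03,0,0,0,0],[0,-0.06,0,0,0,0],[0,-0.1,0,0,0,0],[0,-0.14,0,0,0,0],[0,-0.18,0,0,0,0],[0,-0.22,0,0,0,0],[0,-0.26,0,0,0,0],[0,-0.3,0,0,0,0]]]'|grep -E "pos|^force"
```

```text
tcp_pos: [654.9, 74.7, 66.0]
force: [0.0, 4.5, 6.3]
```

```bash
for i in 1 2; do :; done
python3 -m crank '[[[0,-0.05,0,0,0,0],[0,-0.1,0,0,0,0],[0,-0.15,0,0,0,0],[0,-0.2,0,0,0,0],[0,-0.25,0,0,0,0],[0,-0.3,0,0,0,0],[0,-0.35,0,0,0,0],[0,-0.4,0,0,0,0]]]'|grep -E "pos|^force"
python3 to.py 646.5 -54.7 65
```

```text
tcp_pos: [651.9, 26.7, 66.0]
force: [-0.0, 4.7, 6.5]
t 7.5 tcp [651.9  26.7  66. ] F [-0.02  4.68  6.5 ] gap 0.2
shift [ 0.0031 -0.6797  0.0075] turn [0.0002 0.0004 0.0001]
```

```bash
python3 -m crank '[[[0,-0.05,0,0,0,0],[0,-0.1,0,0,0,0],[0,-0.15,0,0,0,0],[0,-0.2,0,0,0,0],[0,-0.25,0,0,0,0],[0,-0.3,0,0,0,0],[0,-0.35,0,0,0,0],[0,-0.4,0,0,0,0]]]'|grep -E "pos|^force"
python3 -m crank '[[[0,-0.04,0,0,0,0],[0,-0.08,0,0,0,0],[0,-0.12,0,0,0,0],[0,-0.16,0,0,0,0],[0,-0.2,0,0,0,0],[0,-0.24,0,0,0,0],[0,-0.26,0,0,0,0],[0,-0.26,0,0,0,0]]]'|grep -E "pos|^force"
python3 to.py 646.5 -54.7 65
```

```text
tcp_pos: [648.9, -21.3, 66.0]
force: [-0.4, 5.4, 5.8]
tcp_pos: [646.9, -52.7, 66.0]
force: [0.4, 2.3, 6.2]
t 9.5 tcp [646.9 -52.7  66. ] F [0.42 2.32 6.2 ] gap -0.1
shift [ 0.0025 -0.0169  0.0084] turn [0.0001 0.0004 0.0001]
```

The count is done, with the tip stopped on the rail behind gap 3. I lift off and set the fingers to 30 mm for a two-point push on the round side. The tub sits 36 mm to the right of the gap line, so the first push goes diagonally and the second goes straight in.

```bash
python3 -m crank '[[[0,0,-0.3,0,0,0],[0,0,-0.7,0,0,0],[0,0,-0.7,0,0,0]]]' |grep -E "pos|^force"
python3 to.py 436.5 -132.4 130 0.90
```

```text
tcp_pos: [647.9, -53.1, 153.1]
force: [-0.8, -1.0, 0.1]
t 9.875 tcp [647.9 -53.1 153.1] F [-0.77 -1.04  0.08] gap 0.1
shift [ 1.7188 -0.7682  0.1808] turn [-0.0004  0.001  -0.153 ]
```

```bash
python3 -m crank '[[[0.4,-0.2,0,0,0,0],[0.86,-0.38,0,0,0,0],[0.86,-0.38,0,0,0,0]]]' 0.65 |grep -E "pos|^force"
python3 -m crank '[[[0.4,-0.2,0,0,0,-0.03],[0.86,-0.38,0.1,0,0,-0.06],[0.86,-0.38,0.18,0,0,-0.09],[0.86,-0.38,0.18,0,0,-0.12],[0.86,-0.38,0.18,0,0,-0.153],[0.86,-0.38,0.18,0,0,-0.153],[0.86,-0.38,0.18,0,0,-0.153]]]' |grep -E "pos|^force|gap"
python3 to.py 436.5 -132.4 14 0.90
python3 - <<'E'
from fit import *
c=manip.capture("top"); print(tub(c)); cv2.imwrite("pics/t2.png",cv2.resize(c["image"][90:270,180:400],None,fx=3.2,fy=3.2,interpolation=cv2.INTER_CUBIC))
E
```

```text
tcp_pos: [535.3, -93.4, 148.3]
force: [0.9, -0.2, 0.4]
tcp_pos: [434.0, -131.2, 127.1]
force: [1.1, -0.2, 0.4]
finger_gap: 30.3
t 11.125 tcp [ 434.  -131.2  127.1] F [ 1.14 -0.18  0.36] gap 30.3
shift [-0.0053 -0.0226  0.9426] turn [ 0.0001 -0.0001 -0.0006]
(array([507.19870873, -77.44164659,  49.56343606]), 25, (506.61041259765625, -76.8448486328125, 15.734238624572754))
```

View pics/t2.png

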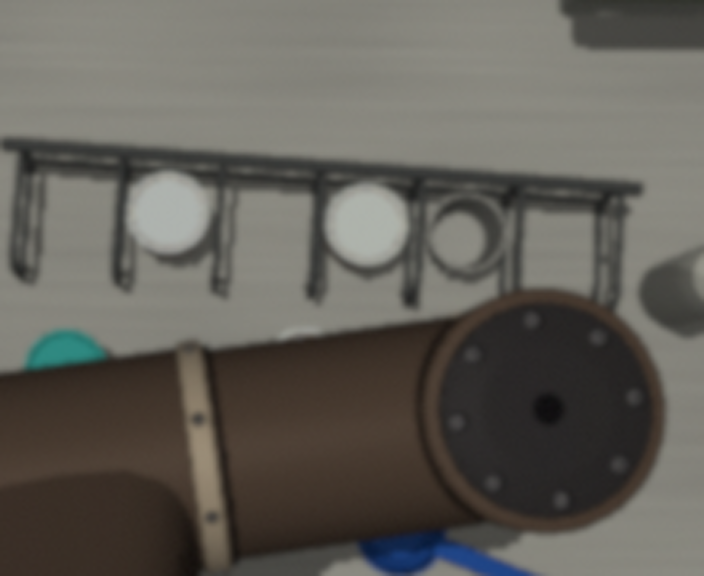

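The arm hides the tub from the top camera, so I'll check with the scene camera after this push. The area behind the tub looks free.

```bash
python3 -m crank '[[[0,-0.02,0.4,0,0,0],[0,-0.02,0.8,0,0,0],[0,-0.02,0.94,0,0,0],[0,-0.02,0.94,0,0,0],[0,-0.02,0.94,0,0,0]]]' |grep -E "pos|^force"
python3 -m crank '[[[-0.05,0,0,0,0,0],[-0.1,0,0,0,0,0],[-0.14,0,0,0,0,0],[-0.18,0,0,0,0,0],[-0.2,0,0,0,0,0],[-0.22,0,0,0,0,0],[-0.24,0,0,0,0,0],[-0.26,0,0,0,0,0]]]' |grep -E "pos|^force"
python3 - <<'E'
from h import *
c=manip.capture("scene")
for m in manip.mark_of("scene","tub")[:6]: print(m["confidence"],pix(c,*m["location"],0).round(0))
cv2.imwrite("pics/s2.png",cv2.resize(c["image"][120:280,150:350],None,fx=3.8,fy=3.7,interpolation=cv2.INTER_CUBIC))
E
```

```text
tcp_pos: [436.6, -132.6, 15.3]
force: [0.6, -0.2, 0.8]
tcp_pos: [455.2, -108.3, 14.5]
force: [0.2, 0.1, -0.8]
0.92 [412.  49.   0.]
0.91 [ 598. -128.    0.]
0.83 [602.  27.   0.]
0.76 [480. 110.   0.]
0.67 [615.  58.   0.]
0.54 [ 426. -283.    0.]
```

View pics/s2.png

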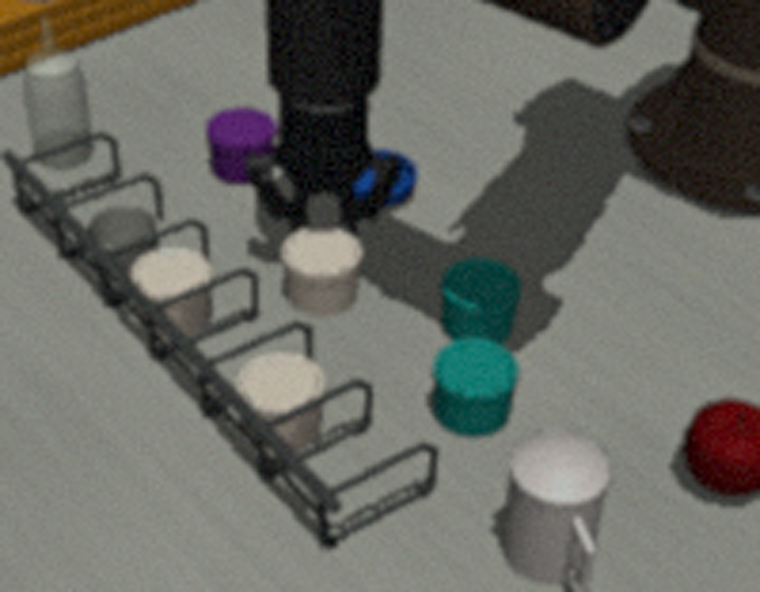

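The tub is upright at crop (322,270), with the fingers just touching it from the robot's right. I carry on with the diagonal push.

```bash
python3 -m crank '[[[-0.05,0,0,0,0,0],[-0.09,0,0,0,0,0],[-0.13,0,0,0,0,0],[-0.17,0,0,0,0,0],[-0.21,0,0,0,0,0],[-0.25,0,0,0,0,0],[-0.29,0,0,0,0,0],[-0.31,0,0,0,0,0]]]' |grep -E "pos|^force"
cat > look.py <<'E'
from fit import *
from scipy.optimize import least_squares
# circle (r 34) through the lid points seen by the scene camera near a guess
import sys
g=np.array([float(sys.argv[1]),float(sys.argv[2])])
def lid(c,g,up=(44,56)):
    u0,v0=proj(c,[*g,50]); P=[]
    for v in range(int(v0)-25,int(v0)+26):
        for u in range(int(u0)-30,int(u0)+31):
            if c["range_z"][v,u]>0 and c["image"][v,u].min()>95:
                p=pix(c,u,v)
                if up[0]<p[2]<up[1] and np.hypot(*(p[:2]-g))<48: P.append(p)
    P=np.array(P)
    return (P.mean(0),len(P),cv2.minEnclosingCircle(P[:,:2].astype(np.float32))) if len(P)>20 else (None,len(P))
for n in ("scene","top"):
    c=manip.capture(n); print(n,lid(c,g))
    if n=="scene":
        for t in((600,-134),(610,30)): print("  ref",lid(c,np.array(t,float)))
E
python3 look.py 503 -50; python3 to.py 480 -74 14 .9
```

```text
tcp_pos: [478.7, -78.9, 14.6]
force: [-1.2, 0.1, 0.5]
scene (array([506.78634051, -45.29032839,  48.59230294]), 251, ((503.0937194824219, -44.854774475097656), 37.00912094116211))
  ref (array([ 598.96516406, -134.67362796,   48.53816124]), 215, ((600.9322509765625, -131.57981872558594), 34.722293853759766))
  ref (array([609.04719725,  30.20379437,  48.8312716 ]), 297, ((609.7459106445312, 31.250022888183594), 35.72307586669922))
top (None, 0)
t 14.0 tcp [478.8 -78.9  14.6] F [-0.11  0.09 -0.71] gap 29.9
shift [-0.0382  0.0173  0.0049] turn [-0.  0. -0.]
```

```bash
python3 -m crank '[[[0.1,0,0,0,0,0],[0.25,0,0,0,0,0],[0.25,0,-0.3,0,0,0],[0.25,0,-0.6,0,0,0],[0.25,0,-0.6,0,0,0]]]' |grep -E "pos|^force"
python3 to.py 442.5 -42 80 -0.062
```

```text
tcp_pos: [460.8, -103.4, 89.1]
force: [-0.4, 0.3, 0.0]
t 14.625 tcp [ 460.8 -103.4   89.1] F [-0.37  0.33  0.05] gap 30.1
shift [-0.3052  0.4377  0.0753] turn [-0.0002  0.0008  0.1529]
```

```bash
python3 -m crank '[[[-0.06,0.09,0,0,0,0.029],[-0.12,0.18,0,0,0,0.058],[-0.18,0.26,0,0,0,0.087],[-0.24,0.35,0,0,0,0.116],[-0.305,0.438,0,0,0,0.145],[-0.305,0.438,0,0,0,0.153],[-0.305,0.438,0,0,0,0.153]]]' |grep -E "pos|^force"
python3 to.py 442.5 -42 14 -0.062; python3 look.py 503 -50
```

```text
tcp_pos: [440.5, -41.9, 85.9]
force: [-0.1, -0.6, 0.1]
t 15.5 tcp [440.5 -41.9  85.9] F [-0.14 -0.64  0.14] gap 29.7
shift [-1.760e-02  3.000e-04  5.994e-01] turn [-0.     -0.0002  0.    ]
scene (array([505.80899231, -46.43906496,  48.41692202]), 259, ((505.878662109375, -45.87449645996094), 36.740196228027344))
  ref (array([ 599.18229186, -134.45956271,   48.599778  ]), 218, ((601.6426391601562, -130.3812713623047), 34.541046142578125))
  ref (array([608.71619118,  29.97778505,  48.73997451]), 295, ((608.4234008789062, 31.669191360473633), 34.865928649902344))
top (None, 0)
```

```bash
python3 -m crank '[[[0,0,0.3,0,0,0],[0,0,0.6,0,0,0],[0,0,0.6,0,0,0],[0,0,0.6,0,0,0]]]' |grep -E "pos|^force"
python3 -m crank '[[[-0.05,0,0,0,0,0],[-0.1,0,0,0,0,0],[-0.14,0,0,0,0,0],[-0.18,0,0,0,0,0],[-0.22,0,0,0,0,0],[-0.27,0,0,0,0,0],[-0.32,0,0,0,0,0],[-0.36,0,0,0,0,0]]]' |grep -E "pos|^force"
python3 to.py 564.2 -49.5 14; python3 look.py 530 -47
```

```text
tcp_pos: [441.9, -41.4, 15.3]
force: [-0.3, -0.7, -0.4]
tcp_pos: [485.0, -44.0, 14.5]
force: [-1.0, -0.0, -0.6]
t 17.1 tcp [485.  -44.   14.5] F [-0.96 -0.05 -0.64] gap 30.1
shift [-0.6614 -0.0053  0.0042] turn [-0.  0.  0.]
scene (array([531.48623312, -45.23868163,  48.37829962]), 225, ((528.012451171875, -47.929466247558594), 34.98556137084961))
  ref (array([ 599.39188718, -134.37174523,   48.67659136]), 216, ((599.906982421875, -130.00662231445312), 35.99681854248047))
  ref (array([608.90711933,  30.16738631,  48.71405608]), 296, ((608.2500610351562, 31.575000762939453), 36.537628173828125))
top (None, 0)
```

```bash
python3 -m crank '[[[-0.04,0,0,0,0,0],[-0.08,0,0,0,0,0],[-0.12,0,0,0,0,0],[-0.16,0,0,0,0,0],[-0.19,0,0,0,0,0],[-0.22,0,0,0,0,0],[-0.25,0,0,0,0,0],[-0.28,0,0,0,0,0]]]' |grep -E "pos|^force"
python3 - <<'E'
from h import *
c=manip.capture("scene")
cv2.imwrite("pics/s3.png",cv2.resize(c["image"][160:270,160:310],None,fx=5,fy=5,interpolation=cv2.INTER_CUBIC))
E
python3 look.py 562 -50
```

```text
tcp_pos: [518.3, -46.0, 14.6]
force: [-0.9, -0.2, -0.8]
scene (array([565.24521865, -48.81639039,  48.83703562]), 222, ((562.9791870117188, -49.55475997924805), 34.29631042480469))
  ref (array([ 599.15444445, -134.61735333,   48.55399817]), 216, ((600.4002685546875, -131.20994567871094), 34.90816116333008))
  ref (array([608.86850936,  30.11168302,  48.71453564]), 297, ((608.891357421875, 30.563859939575195), 34.54051971435547))
top (None, 0)
```

View pics/s3.png

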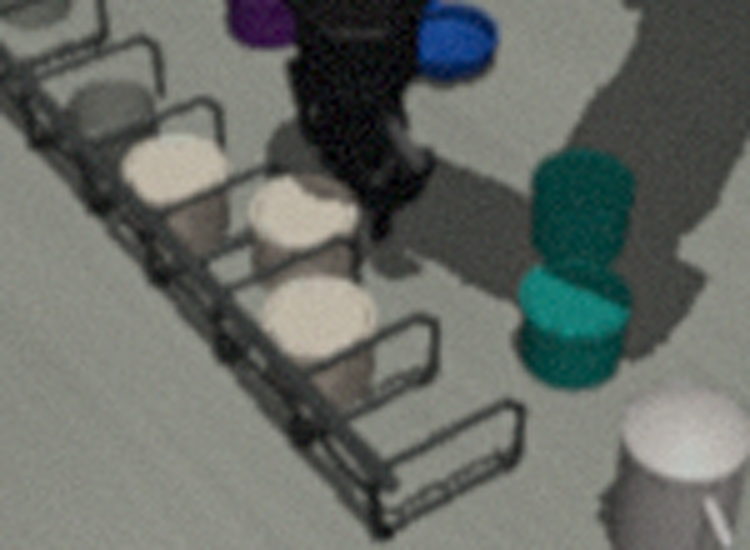

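The tub, at crop (305,210), is entering gap 3 upright and centred between the third and fourth hoops.

```bash
python3 -m crank '[[[-0.04,0,0,0,0,0],[-0.08,0,0,0,0,0],[-0.12,0,0,0,0,0],[-0.16,0,0,0,0,0],[-0.2,0,0,0,0,0],[-0.24,0,0,0,0,0],[-0.27,0,0,0,0,0],[-0.3,0,0,0,0,0]]]' |grep -E "pos|^force"
python3 -m crank '[[[-0.02,0,0,0,0,0],[-0.03,0,0,0,0,0],[-0.03,0,0,0,0,0]]]' |grep -E "pos|^force"
```

```text
tcp_pos: [551.7, -48.3, 14.6]
force: [-17.5, 8.7, 20.8]
tcp_pos: [556.0, -48.1, 15.2]
force: [-10.2, 6.6, 15.0]
```

```bash
python3 to.py 564.2 -49.5 14; python3 look.py 600 -51
python3 - <<'E'
from h import *
c=manip.capture("scene")
cv2.imwrite("pics/s4.png",cv2.resize(c["image"][170:250,170:280],None,fx=7,fy=7,interpolation=cv2.INTER_CUBIC))
E
```

```text
t 19.725 tcp [556.  -48.1  15.2] F [-10.18   6.6   14.99] gap 29.9
shift [-0.0687 -0.0077  0.0102] turn [ 0.     -0.0004 -0.    ]
scene (array([602.59577922, -51.37163736,  48.43009992]), 233, ((599.8347778320312, -50.87339401245117), 35.17805480957031))
  ref (array([ 600.16335257, -135.16302093,   48.50088128]), 210, ((603.048828125, -133.70098876953125), 36.295082092285156))
  ref (array([608.85519208,  30.11825004,  48.81882237]), 297, ((609.55615234375, 31.645551681518555), 34.532737731933594))
top (None, 0)
```

View pics/s4.png

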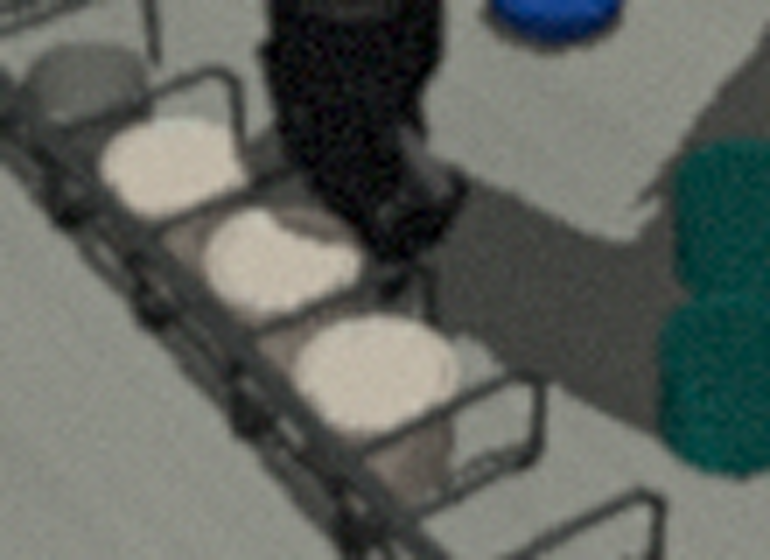

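The gripper's knuckle is riding on the neighbouring hoop's top, which explains the upward force; the tub itself is upright about 8 mm short of home. I back off, shut the fingers (narrower, with the knuckles higher) and finish from higher up.

```bash
python3 -m crank '[[[0.06,0,0,0,0,0],[0.15,0,0,0,0,0],[0.25,0,0,0,0,0],[0.25,0,-0.15,0,0,0],[0.25,0,-0.15,0,0,0],[0.25,0,-0.15,0,0,0],[0.25,0,-0.15,0,0,0],[0.25,0,-0.15,0,0,0]]]' 0.65 |grep -E "pos|^force"
python3 -m crank '[[[0,0,0,0,0,0],[0,0,0,0,0,0],[0,0,0,0,0,0],[0,0,0,0,0,0]]]' 1 |grep -E "pos|^force|gap"
python3 to.py 560.7 -49.3 32; python3 look.py 600 -51
```

```text
tcp_pos: [527.4, -46.7, 32.1]
force: [-0.5, -0.0, -0.1]
tcp_pos: [527.7, -46.6, 32.6]
force: [0.2, 0.2, -0.4]
finger_gap: 0.2
t 21.375 tcp [527.7 -46.6  32.6] F [ 0.23  0.16 -0.37] gap 0.2
shift [-0.2761 -0.0053  0.0048] turn [ 0. -0.  0.]
scene (array([598.66764021, -52.9770174 ,  48.48275134]), 264, ((597.9281616210938, -51.58824920654297), 35.018680572509766))
  ref (array([ 599.44606126, -134.5453184 ,   48.70543059]), 215, ((600.1978759765625, -131.10601806640625), 35.257381439208984))
  ref (array([608.78294773,  29.99607796,  48.60098742]), 296, ((607.8558349609375, 32.5064582824707), 35.70545959472656))
top (None, 0)
```

```bash
python3 -m crank '[[[-0.05,-0.01,0,0,0,0],[-0.1,-0.015,0,0,0,0],[-0.15,-0.015,0,0,0,0],[-0.2,-0.015,0,0,0,0],[-0.22,-0.015,0,0,0,0],[-0.24,-0.015,0,0,0,0],[-0.24,-0.015,0,0,0,0]]]' |grep -E "pos|^force"
python3 -m crank '[[[-0.015,0,0,0,0,0],[-0.015,0,0,0,0,0]]]' |grep -E "pos|^force"
```

```text
tcp_pos: [556.4, -50.2, 32.5]
force: [-0.1, 0.6, -0.0]
tcp_pos: [558.2, -50.3, 32.6]
force: [0.8, -0.3, 0.0]
```

```bash
python3 -m crank '[[[-0.015,0,0,0,0,0],[-0.015,0,0,0,0,0]]]' |grep -E "pos|^force"
python3 -m crank '[[[-0.015,0,0,0,0,0],[-0.015,0,0,0,0,0]]]' |grep -E "pos|^force"
python3 -m crank '[[[-0.015,0,0,0,0,0],[-0.015,0,0,0,0,0]]]' |grep -E "pos|^force"
python3 look.py 603 -52
```

```text
tcp_pos: [560.1, -50.4, 32.6]
force: [-0.4, 1.3, 0.1]
tcp_pos: [561.8, -50.6, 32.6]
force: [-1.7, -0.1, 0.5]
tcp_pos: [562.0, -50.8, 32.3]
force: [-5.3, 1.1, 4.4]
scene (array([607.18394523, -53.06028773,  48.5539344 ]), 237, ((606.5198364257812, -53.081539154052734), 35.438507080078125))
  ref (array([ 601.65709615, -135.56351963,   48.66532494]), 196, ((602.51416015625, -126.66817474365234), 38.444820404052734))
  ref (array([608.97770812,  30.07514911,  48.54740812]), 298, ((608.9423217773438, 32.81596374511719), 35.87644577026367))
top (None, 0)
```

```bash
python3 -m crank '[[[-0.01,0,0,0,0,0],[-0.01,0,0,0,0,0],[-0.01,0,0,0,0,0]]]' |grep -E "pos|^force"
python3 -m crank '[[[0.1,0,0,0,0,0],[0.3,0,0,0,0,0],[0.6,0,0,0,0,0],[0.6,0,-0.3,0,0,0],[0.6,0,-0.8,0,0,0],[0.9,0,-0.8,0,0,0],[0.9,0,-0.8,0,0,0]]]' |grep -E "pos|^force"
python3 look.py 603 -52
```

```text
tcp_pos: [562.1, -50.9, 32.1]
force: [-7.8, 1.3, 6.1]
tcp_pos: [455.2, -44.0, 129.4]
force: [0.3, 0.4, -0.4]
scene (array([605.38049278, -53.97788317,  48.53647361]), 251, ((607.8726196289062, -53.005672454833984), 34.76310348510742))
  ref (array([ 599.37422355, -133.75877946,   48.94796349]), 219, ((603.60595703125, -125.67267608642578), 39.08906936645508))
  ref (array([608.8835351 ,  30.10698951,  48.77569642]), 297, ((609.2322998046875, 30.65920639038086), 34.862579345703125))
top (array([606.96521241, -51.02295352,  47.47448469]), 448, ((607.429443359375, -53.35486602783203), 46.76850509643555))
```

The tub reached a firm stop at about 606. To make sure that was the stop rod and not a knuckle again, I touch it once more from higher up.

```bash
python3 -m crank '[[[-0.1,0,0.3,0,0,0],[-0.3,0,0.7,0,0,0],[-0.5,0.008,0.75,0,0,0],[-0.7,0.008,0.75,0,0,0],[-0.78,0.008,0.75,0,0,0],[-0.84,0.008,0.75,0,0,0],[-0.86,0.008,0.75,0,0,0],[-0.86,0.008,0.75,0,0,0]]]' |grep -E "pos|^force"
python3 to.py 561 -50.3 39
```

```text
tcp_pos: [559.6, -49.4, 38.7]
force: [0.3, 0.5, -0.1]
t 25.8 tcp [559.6 -49.4  38.7] F [ 0.32  0.5  -0.07] gap -0.2
shift [-0.0119 -0.0064 -0.0021] turn [0. 0. 0.]
```

```bash
python3 -m crank '[[[-0.016,-0.006,0,0,0,0],[-0.016,-0.006,0,0,0,0]]]' |grep -E "pos|^force"
python3 -m crank '[[[-0.01,0,0,0,0,0],[-0.01,0,0,0,0,0]]]' |grep -E "pos|^force"
python3 -m crank '[[[-0.01,0,0,0,0,0],[-0.01,0,0,0,0,0]]]' |grep -E "pos|^force"
```

```text
tcp_pos: [561.8, -50.3, 38.8]
force: [1.2, 0.7, 1.1]
tcp_pos: [562.0, -50.5, 38.5]
force: [-5.7, 0.8, 2.5]
tcp_pos: [562.1, -50.7, 38.2]
force: [-7.7, 2.0, 5.7]
```

It stopped at the same 562 mm from a different height, so the tub is against the rod. I draw clear.

```bash
python3 -m crank '[[[0.05,0,0,0,0,0],[0.3,0,0,0,0,0],[0.6,0,0,0,0,0],[0.6,0,-0.3,0,0,0],[0.6,0,-0.8,0,0,0],[0.95,0,-0.95,0,0,0],[0.95,0,-0.95,0,0,0],[0.95,0,-0.95,0,0,0]]]' |grep -E "pos|^force"
python3 look.py 605 -52
python3 - <<'E'
from h import *
c=manip.capture("scene")
cv2.imwrite("pics/s5.png",cv2.resize(c["image"][150:300,150:350],None,fx=3.8,fy=3.8,interpolation=cv2.INTER_CUBIC))
E
```

```text
tcp_pos: [451.1, -43.2, 153.0]
force: [0.6, -0.2, -0.3]
scene (array([605.64872344, -53.83203581,  48.82279808]), 254, ((607.836181640625, -58.5028076171875), 40.435150146484375))
  ref (array([ 599.13681099, -134.23031398,   48.67535879]), 218, ((601.5880737304688, -132.48788452148438), 35.408226013183594))
  ref (array([608.86298756,  29.99861075,  48.56604008]), 296, ((611.4085693359375, 30.602619171142578), 35.96015167236328))
top (array([606.09652292, -51.04498402,  47.81879123]), 459, ((607.26806640625, -53.272705078125), 46.726776123046875))
```

View pics/s5.png

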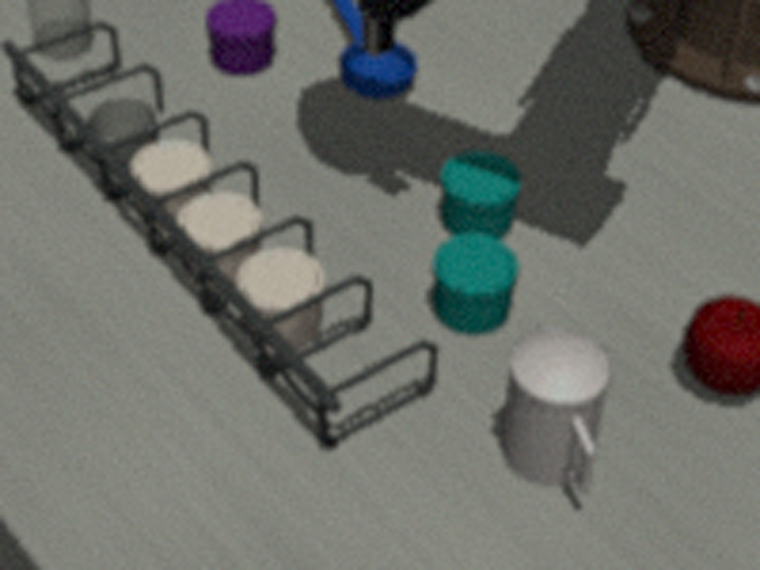

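The tub stands upright in gap 3 at crop (220,220), in line with its neighbours. The other things look where they were, and the hand is clear.

```bash
python3 -c "
from station import manip
print(manip.sign_off())"
```

```text
the job is handed in; nothing more can be done
None
```

I handed the job in: the fingertip ran along the rail from gap 1 to gap 3, and the white tub now stands upright against the stop in gap 3 with the hand clear; on the way in the gripper's knuckle pressed on a hoop with about 29 N (limit 40 N).

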